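# Roll the sample canister to the reader's mark and trigger a read

### The arm

A 6-joint arm with a two-finger parallel gripper is mounted at the origin on a cart in front of the work surface, level with it; the furniture and walls round the work are solid. World frame = base frame: x ahead of the robot, y to its left, z up, the work surface at z = 0. Lengths are in m, angles in degrees, forces in N, time in s.
With the tool pointing down it reaches from about 0.375 to 0.9 m from the base axis. Payload 3.1 kg.
Tool frame: the origin (TCP) lies at the very end of the fingers, on their centre line; the grasp point (between the pads) lies 19 mm behind it; z points along the fingers, y is the direction in which the jaws open and shut (so a half turn about z gives the same grasp; the last joint's range is limited). The gripper opens to 87 mm and grips with 3 to 60 N. Pads are 19 mm wide; open, the fingers measure 117 mm over their backs; the gripper's body (75 mm by 190 mm) begins 51 mm behind the grasp point.
Start: joints at [-78.295, 30.224, 82.088, -0, 67.689, -10.227], TCP at [0.233, -0.58, 0.223] pointing down, gripper open.
Joint ranges: [-176.69, 176.69], [-43.24, 126.21], [12.49, 139.97], [-82, 262], [0, 151.66], [-163.58, 163.58]. Speed limits (degrees/s): [159.86, 159.86, 180, 180, 180, 180].

### API

Orientations are given as a 3x3 rotation matrix whose columns are the frame's x, y, z axes.
In Python, from rig import bot gives the robot as it stands. The module is installed in compiled form; this text tells all that it offers.
- The arm moves only by the tool play_rows, never from a script. Its argument "targets" is a list of rows, each a list of 7 numbers: the closure, from 0 (fully open) to 1 (shut), then the shift along the world's x, y, z in m, then the turn, a rotation vector about the world's x, y, z in rad. A call has 1 to 12 rows; each row shifts and turns the commanded pose from where the row before left it; what a row does not reach is not made up. A row lasts 1/8 s, in which the tool goes at most 62.5 mm and 10.7 degrees, less where a joint would pass 70% of its speed; a pose out of reach is approached as far as the arm can. A call with a gripper value outside its range is refused whole. The fingers move at their own pace and stop on an object; the grip force is fixed at half the most. Time passes only in rows, so rows that do not move let the fingers close. It gives the time, the measured TCP pose, the force and the opening at its end, in the units of the state.
- bot.read_state(): the state, without advancing time (a new reading comes with each control period).
- bot.capture(name): name is "side" or "top"; returns the picture (420x560x3 uint8, blue, green, red); there is no depth.
- bot.get_calibration(name): a dict with "fx", "fy", "cx", "cy" (pixels), "k1" (the pictures are not rectified: a ray, as slopes to the right and down, at radius r is drawn at 1 + k1 r^2 times it, then the intrinsics apply), "R" (3x3) and "t" (3): a world point X has camera coordinates R X + t. Camera axes: x right, y down, z forward; pixel columns grow to the right and rows downward; lengths in m; the calibration is good to about 2 mm. A picture is of the moment at which its call begins. get_calibration takes no time and is no camera call.
- bot.hand_in(): hands the job in, once; it reports no verdict.
The state is a dict: "time_s": time; "joint_positions": joint angles; "qvel": joint speeds; "tau": joint torques, N m; "position": TCP position; "tcp_rot": TCP orientation; "force": force on the tool from outside, world axes, zero at the start; "moment": the same for the moment, N m; "opening": opening from 0.0 (shut) to 1.0 (fully open).
Only numpy, scipy, OpenCV 4.12 (cv2) and the standard library are available. Lean on these libraries where they do the work, as an engineer would, in place of code of your own. Each camera call takes 0.05 s, during which the arm holds its last target. There are 200 camera calls.

### The job

One small vessel stands on the grey lane, in the way of the steel canister lying there: stand it upright in the empty white tray and leave the other vessels where they stand. Then roll the canister along the lane, without gripping it or lifting it off the bench, and let it come to rest squarely over the black cross line, clear of the fingers. Only when it lies there, squeeze the reader's trigger fully against its grip and let it go.

Things in the scene. Friction and masses are not known exactly. Their poses are not given: they have to be found in the camera images.
- station: fixed read station. Grey stick-on lane on the bench, 360 mm long (its x) by 150 mm wide (its y), practically flat; origin on the bench at the lane's middle; its x runs along the lane from the canister's end towards the black cross line; its z is up. Beside the lane, on its +y side level with the line, is the reader: a white housing (66 x 70 mm, 60 mm high, its centre 80 mm along x and 154 mm along y) with an upright black pistol grip on top.
- mark (a point): middle of the black cross line, on the bench, 80 mm along the station's x from its origin; axes as the station's; the line is 4 mm wide and runs right across the lane, along y.
- grip (a point): centre of the reader's upright black grip, 108 mm above the bench; the grip is 28 mm along the station's x, 26 mm along y, and stands from 58 to 136 mm above the bench; axes as the station's.
- trigger_face (a point): the trigger's outer face, 108 mm above the bench; the trigger is an upright grey lever, 14 mm wide, 8 mm thick, from 70 to 126 mm above the bench, in front of the grip on the side facing the lane (station -y). At rest its outer face is 35 mm from the grip's centre, so grip and trigger together measure 48 mm along y.
- trigger (a joint): trigger angle in rad: 0 released (a spring returns it), 0.30 squeezed home towards the grip; hinge 68 mm above the bench, along the station's x; squeezing home at 108 mm above the bench takes about 5 N.
- canister: lying steel cylinder, 60 mm in diameter and 110 mm long, with grey end bands and white code discs on its ends, 0.25 to 0.5 kg; origin on its axis at mid length, 30 mm above the bench; its y is the cylinder's axis, its x and z turn as it rolls, its z points up at the start. It starts on the lane on the -x side of the station's origin and lies across the lane. It rolls easily and coasts on for some millimetres when the pusher stops.
- tray: fixed empty white square tray, 130 mm outside, walls 4 mm thick and 22 mm high, floor 4 mm thick; origin under its centre on the bench; axes along its sides.
- flask: small glass conical flask, 85 mm high, foot 51 mm across, neck 25 mm across from 50 to 85 mm above its foot; origin at the centre of its underside, z up through the neck.
- bottle_small: small amber bottle, 101 mm high, body 44 mm across up to 62 mm, black cap 31 mm across from 68 to 101 mm; origin at the centre of its underside, z up.
- bottle_large: larger amber bottle, 116 mm high, body 52 mm across up to 74 mm, black cap 31 mm across from 80 to 116 mm; origin at the centre of its underside, z up. Any one of flask, bottle_small and bottle_large may be the one on the lane; the other two stand beside it.
Mind the look-alikes: they are no part of the job. What is shaped like the canister but pink or turquoise is not meant.

How it is judged:
By the outcome, as a careful person would: the job done as asked, in the order asked, and still so for the second after the job is handed in, with the robot touching nothing.
It also fails if it takes over 64 s, if anything falls off the work surface, if the arm or the gripper's body presses on something with over 40 N, if the wrist force passes 120 N, or if a joint passes its speed limit or range.

## Working session

There is one attempt and no reset: what is moved stays moved. The work goes in short steps, Python scripts to look and compute and a tool call to move; the robot and the scene stay as the last step left them, time stands still between calls to the robot, and variables do not carry over. Pictures are saved under pics/ and viewed, about 8 in all and at most 12, crops included, and the job is handed in when it is done.

Besides the shell and the picture viewer there is one more tool, called after "Emit:" as name(argument=value, ...) on one line, values as JSON. play_rows: Moves the arm, as the interface text tells. Its arguments: {"type":"object","properties":{"targets":{"type":"array","items":{"type":"array","items":{"type":"number"}}}},"required":["targets"]}

```bash
mkdir -p pics; cat > h.py <<'E'
import numpy as np, cv2
from rig import bot
def ray(n,u,v):
    c=bot.get_calibration(n); R=np.array(c["R"]);t=np.array(c["t"]).ravel()
    d=np.array([(u-c["cx"])/c["fx"],(v-c["cy"])/c["fy"]]); p=d.copy()
    for _ in range(30): p=d/(1+c["k1"]*(p@p))
    return -R.T@t, R.T@np.array([p[0],p[1],1.])
def atz(n,u,v,z=0.):
    o,d=ray(n,u,v); return o+d*(z-o[2])/d[2]
def proj(n,X):
    c=bot.get_calibration(n); q=np.array(c["R"])@np.array(X)+np.array(c["t"]).ravel()
    p=q[:2]/q[2]; p=p*(1+c["k1"]*(p@p)); return p*[c["fx"],c["fy"]]+[c["cx"],c["cy"]]
def snap(n,f,box=None,s=1):
    im=bot.capture(n)
    if box: im=im[box[1]:box[3],box[0]:box[2]]
    cv2.imwrite("pics/"+f,cv2.resize(im,None,fx=s,fy=s,interpolation=cv2.INTER_CUBIC)); return im
E
python3 - <<'E'
from h import *
for n in("top","side"):
    snap(n,n+"0.png",s=1.4); c=bot.get_calibration(n); print(n,c)
E
```

```text
top {'fx': 381.4539890285428, 'fy': 381.4539890285428, 'cx': 284.8818166465054, 'cy': 209.4887926983482, 'k1': -0.10665004918972029, 'R': array([[-0.00645688, -0.99996531, -0.00526257],
       [-0.99330063,  0.00702088, -0.11534538],
       [ 0.11537833,  0.00448254, -0.99331151]]), 't': array([-0.1467096 ,  0.54153612,  1.30472927])}
side {'fx': 404.4494539389816, 'fy': 404.4494539389816, 'cx': 279.9002442215375, 'cy': 211.36296964410647, 'k1': -0.09507441863323139, 'R': array([[-0.83717693, -0.54661688,  0.01856798],
       [-0.24029716,  0.33710837, -0.91028305],
       [ 0.49131666, -0.7665298 , -0.41356983]]), 't': array([0.37032646, 0.23858102, 0.90456054])}
```

View pics/top0.png

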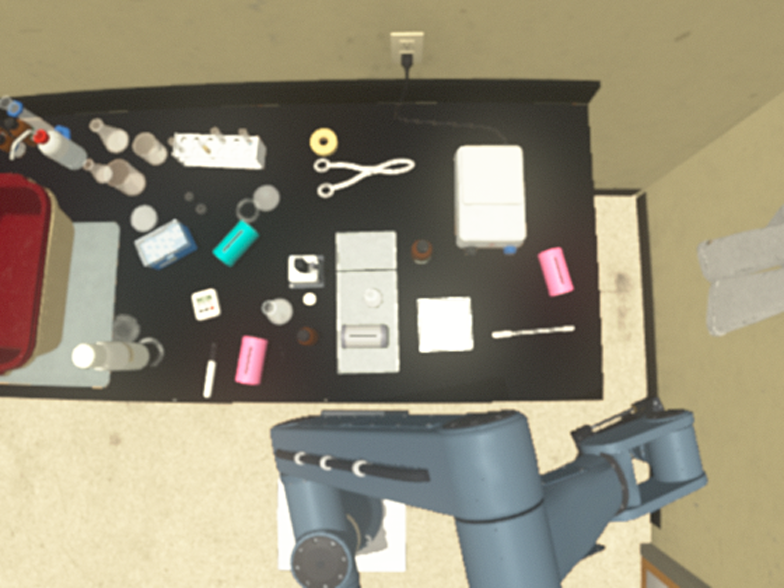

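View pics/side0.png

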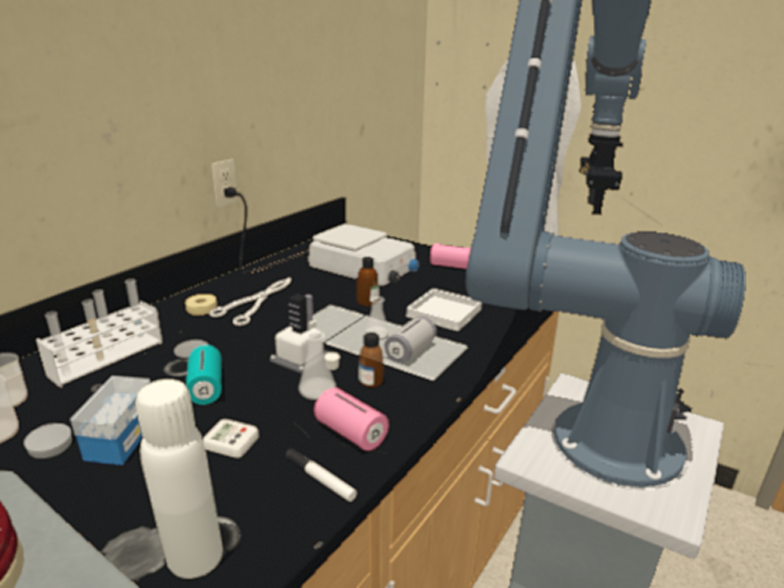

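Top view: canister at (365,336) and the flask at (372,297) both lie on the lane. The tray is at (445,324), the reader at (306,270) and the cross line at about y=270. I'll enlarge the work zone.

```bash
python3 - <<'E'
from h import *
snap("top","top1.png",(185,155,345,275),5)
E
```

```text
(no output)
```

View pics/top1.png

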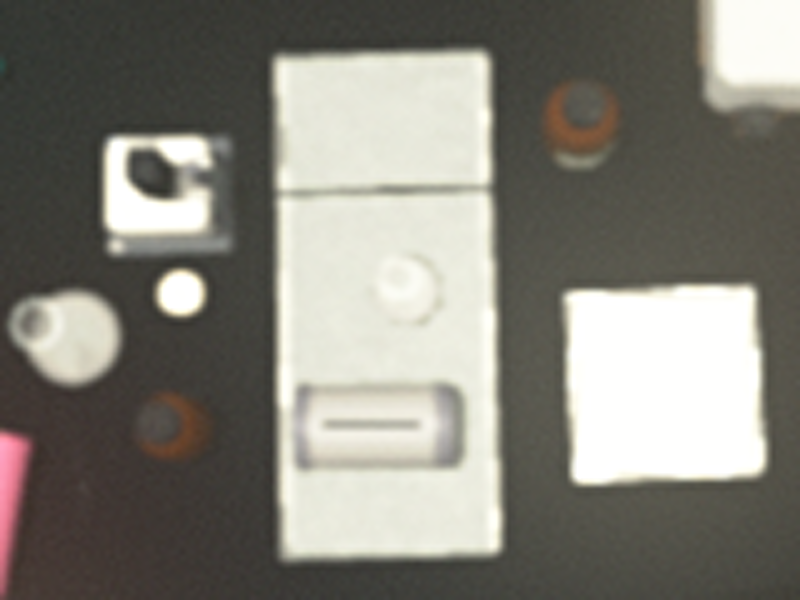

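Crop: lane corners (273,55), (491,49), (501,552), (282,559). The line runs (278,191)–(492,187), the flask foot is at about (408,290), and the canister spans (297–462, 384–468). The tray rim is (563,290), (755,285), (766,475), (573,485) and the grip is at about (150,172).

```bash
python3 - <<'E'
from h import *
np.set_printoptions(precision=4,suppress=True)
P=lambda x,y,z=0:atz("top",185+(x+.5)/5-.5,155+(y+.5)/5-.5,z)
print("cam",ray("top",0,0)[0])
C=np.array([P(273,55),P(491,49),P(501,552),P(282,559)])
print("lane",C,C.mean(0)); print("line",P(278,191),P(492,187))
d=(C[0]+C[1]-C[2]-C[3]);yaw=np.arctan2(d[1],d[0]);e=C[0]+C[3]-C[1]-C[2]
print("len",np.linalg.norm(d)/2,"wid",np.linalg.norm(e)/2,"yaw",np.degrees(yaw),np.degrees(np.arctan2(-e[0],e[1])))
mid=C[:,:].mean(0); ex=np.array([np.cos(yaw),np.sin(yaw),0]);ey=np.array([-ex[1],ex[0],0])
for n,p in(("mark",mid+.08*ex),("grip",mid+.08*ex+.154*ey)): print(n,p)
T=np.array([P(563,290,.022),P(755,285,.022),P(766,475,.022),P(573,485,.022)]);print("tray",T,T.mean(0),[np.linalg.norm(T[i]-T[i-1]) for i in range(4)])
K=np.array([P(297,384,.03),P(461,384,.03),P(461,468,.03),P(299,468,.03)]);print("can",K,K.mean(0))
print("flask foot",P(408,290),"neck top",P(399,274,.085))
print("grip top px",P(152,172,.136))
print("botL cap",P(586,103,.116),"botS cap",P(160,424,.101),"bigflask",P(80,338))
E
```

```text
cam [ 0.3864 -0.1564  1.3577]
lane [[ 0.7064  0.0152  0.    ]
 [ 0.7093 -0.1437  0.    ]
 [ 0.3468 -0.1487  0.    ]
 [ 0.3425  0.0063  0.    ]] [ 0.5263 -0.0677  0.    ]
line [0.6059 0.0107 0.    ] [ 0.6076 -0.1439  0.    ]
len 0.3632537628006529 wid 0.15701181240929482 yaw 1.0940868099996588 1.3176957624143968
mark [ 0.6062 -0.0662  0.    ]
grip [0.6033 0.0878 0.    ]
tray [[ 0.5302 -0.1936  0.022 ]
 [ 0.5328 -0.3292  0.022 ]
 [ 0.3993 -0.3342  0.022 ]
 [ 0.3935 -0.1993  0.022 ]] [ 0.464  -0.2641  0.022 ] [np.float64(0.1368670366255453), np.float64(0.1355536728379399), np.float64(0.13361820928226437), np.float64(0.13502447514712904)]
can [[ 0.4647 -0.0073  0.03  ]
 [ 0.464  -0.1217  0.03  ]
 [ 0.4057 -0.1215  0.03  ]
 [ 0.4063 -0.0089  0.03  ]] [ 0.4352 -0.0648  0.03  ]
flask foot [ 0.5334 -0.0832  0.    ] neck top [ 0.535  -0.0818  0.085 ]
grip top px [0.5972 0.0766 0.136 ]
botL cap [ 0.6447 -0.2076  0.116 ] botS cap [0.4345 0.0755 0.101 ] bigflask [0.5003 0.1529 0.    ]
```

```bash
python3 - <<'E'
from h import *
np.set_printoptions(precision=4,suppress=True)
s=bot.read_state();print(s["time_s"],s["tcp_rot"],s["position"])
P=lambda x,y,z=0:atz("top",185+(x+.5)/5-.5,155+(y+.5)/5-.5,z)
H=np.array([P(104,135,.06),P(208,135,.06),P(210,235,.06),P(106,235,.06)]);print(H,H.mean(0))
im=cv2.imread("pics/side0.png")[260:400,250:480]
cv2.imwrite("pics/sidec.png",cv2.resize(bot.capture("side")[190:290,185:345],None,fx=5,fy=5,interpolation=cv2.INTER_CUBIC))
E
```

```text
0.15 [[ 0.9276  0.3735 -0.0004]
 [ 0.3735 -0.9276  0.0017]
 [ 0.0003 -0.0017 -1.    ]] [ 0.2334 -0.5792  0.2218]
[[0.6367 0.1252 0.06  ]
 [0.636  0.0524 0.06  ]
 [0.5659 0.0501 0.06  ]
 [0.5665 0.1224 0.06  ]] [0.6013 0.0875 0.06  ]
```

View pics/sidec.png

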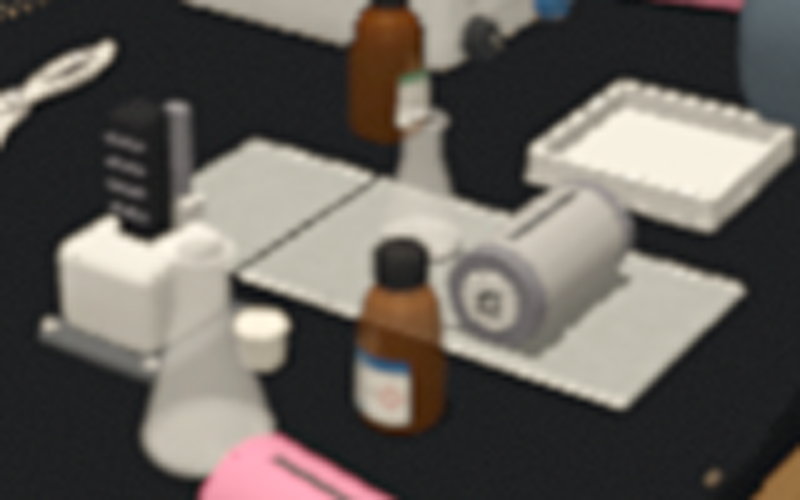

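Side crop: housing and grip (135,165), trigger (178,150) and canister (540,265). The flask neck is at (430,120) and the tray at (660,150). This fits the top-view estimate, so I'll move above the flask.

Emit:
play_rows(targets=[[0,0.03,0.05,0,0,0,-0.036],[0,0.03,0.05,0,0,0,-0.036],[0,0.03,0.05,0,0,0,-0.036],[0,0.03,0.05,0,0,0,-0.036],[0,0.03,0.05,0,0,0,-0.036],[0,0.03,0.05,0,0,0,-0.036],[0,0.03,0.05,0,0,0,-0.036],[0,0.03,0.05,-0.01,0,0,-0.036],[0,0.03,0.05,-0.02,0,0,-0.036],[0,0.03,0.047,-0.03,0,0,-0.036],[0,0,0,0,0,0,0],[0,0,0,0,0,0,0]])

```text
time_s: 1.7
position: [0.5329, -0.0835, 0.1629]
tcp_rot: [[1.0, 0.024, -0.001], [0.024, -1.0, -0.0], [-0.001, 0.0, -1.0]]
force: [0.4, -0.5, -0.2]
opening: 0.999
```

```bash
python3 - <<'E'
from h import *
np.set_printoptions(precision=4,suppress=True)
s=bot.read_state();print(s["time_s"],s["tcp_rot"],s["position"])
b=(185,190)
def cp(X): return (proj("side",X)-[185,190]+.5)*5-.5
print("flask top",cp((.534,-.082,.085)),"foot",cp((.534,-.082,0)),"griptop",cp((.602,.088,.136)),"can end",cp((.435,-.01,.03)))
snap("side","s2.png",(185,150,345,270),5)
E
```

```text
1.7 [[ 0.9997  0.0239 -0.0006]
 [ 0.0239 -0.9997 -0.0004]
 [-0.0006  0.0003 -1.    ]] [ 0.5329 -0.0835  0.1629]
flask top [425.1704 117.6936] foot [424.0651 244.6072] griptop [140.7372 108.4199] can end [498.5982 296.388 ]
```

View pics/s2.png

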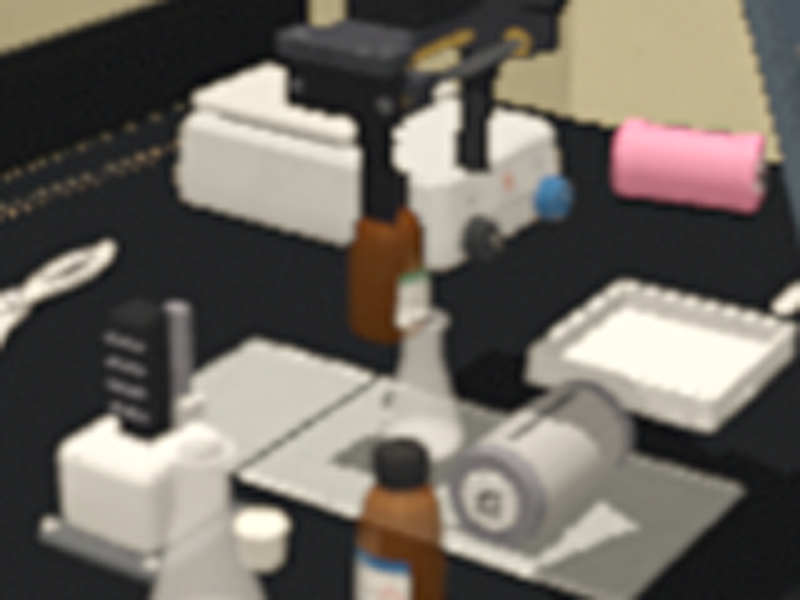

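The flask neck is at (430,317) and the prediction was (425,318). The grip top is at (140,305) and the prediction was (141,308). Both are consistent, so I'll descend and grasp.

Emit:
play_rows(targets=[[0,0.001,0.0015,-0.038,0,0,0],[0,0,0,-0.038,0,0,0],[0,0,0,-0.036,0,0,0],[0,0,0,0,0,0,0],[1,0,0,0,0,0,0],[1,0,0,0,0,0,0],[1,0,0,0,0,0,0],[1,0,0,0,0,0,0],[1,0,0,0,0,0,0],[1,0,0,0,0,0,0],[1,0,0,0,0,0,0],[1,0,0,0,0,0,0]])

```text
time_s: 3.25
position: [0.534, -0.0818, 0.0508]
tcp_rot: [[1.0, 0.023, -0.0], [0.023, -1.0, 0.0], [-0.0, -0.0, -1.0]]
force: [-0.1, 0.7, -0.7]
opening: 0.282
```

Emit:
play_rows(targets=[[1,0,0,0.03,0,0,0],[1,0,0,0.05,0,0,0],[1,-0.01,-0.03,0,0,0,0],[1,-0.02,-0.045,0,0,0,0],[1,-0.02,-0.045,0,0,0,0],[1,-0.015,-0.042,0,0,0,0],[1,-0.005,-0.02,0,0,0,0],[1,0,0,-0.03,0,0,0],[1,0,0,-0.03,0,0,0],[1,0,0,-0.008,0,0,0],[1,0,0,-0.0055,0,0,0],[1,0,0,0,0,0,0]])

```text
time_s: 4.75
position: [0.4646, -0.2638, 0.0578]
tcp_rot: [[1.0, 0.023, 0.001], [0.023, -1.0, -0.0], [0.001, 0.0, -1.0]]
force: [-0.4, 0.3, -1.7]
opening: 0.283
```

```bash
python3 - <<'E'
from h import *
snap("side","s3.png",(185,150,345,270),5)
E
```

```text
(no output)
```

View pics/s3.png

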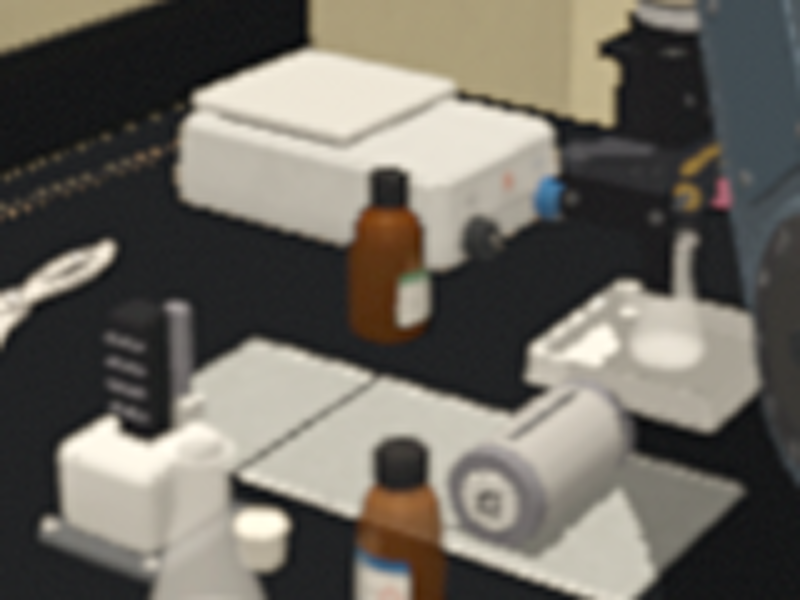

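The flask is upright over the tray floor at about (668,345). I'll lower it the last 2 mm, release and rise.

Emit:
play_rows(targets=[[1,0,0,-0.0015,0,0,0],[1,0,0,-0.001,0,0,0],[0.6,0,0,0,0,0,0],[0.4,0,0,0,0,0,0],[0.2,0,0,0,0,0,0],[0.2,0,0,0,0,0,0],[0.2,0,0,0,0,0,0],[0.2,0,0,0.02,0,0,0],[0.3,0,0,0.05,0,0,0],[0.4,0,0,0.05,0,0,0],[0.4,0,0,0,0,0,0]])

```text
time_s: 6.18
position: [0.4664, -0.2657, 0.1789]
tcp_rot: [[1.0, 0.023, 0.007], [0.023, -1.0, -0.006], [0.007, 0.006, -1.0]]
force: [0.5, 0.3, 0.0]
opening: 0.619
```

Emit:
play_rows(targets=[[0.4,-0.02,0.045,0,0,0,0],[0.4,-0.02,0.05,0,0,0,0],[0.4,-0.02,0.05,0,0,0,0],[0.4,-0.02,0.045,0,0,0,0],[0.4,-0.005,0.01,0,0,0,0],[0.4,0,0,0,0,0,0],[0.4,0,0,0,0,0,0]])

```text
time_s: 7.05
position: [0.3805, -0.0652, 0.1749]
tcp_rot: [[1.0, 0.022, 0.002], [0.022, -1.0, -0.001], [0.002, 0.001, -1.0]]
force: [-0.2, 0.8, 0.5]
opening: 0.601
```

```bash
python3 - <<'E'
from h import *
a=snap("side","x.png",(225,150,385,270),5); b=snap("top","y.png",(185,155,345,275),5)
cv2.imwrite("pics/s4.png",np.hstack([cv2.resize(i,(400,300),interpolation=cv2.INTER_CUBIC) for i in(a,b)]))
E
```

```text
(no output)
```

View pics/s4.png

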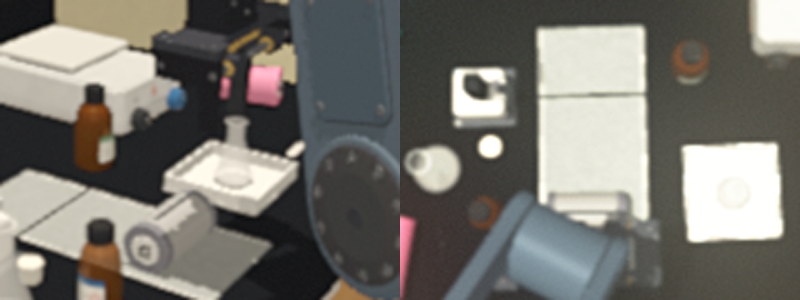

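The flask stands upright in the tray (side (235,155), top (733,193)). Next I'll lower the fingers behind the canister.

Emit:
play_rows(targets=[[0.4,0,0,-0.05,0,0,0],[0.4,0,0,-0.05,0,0,0],[0.4,0,0,-0.035,0,0,0],[0.4,0,0,-0.017,0,0,0],[0.4,0,0,0,0,0,0],[0.4,0,0,0,0,0,0]])

```text
time_s: 7.9
position: [0.3797, -0.0645, 0.0232]
tcp_rot: [[1.0, 0.022, 0.001], [0.022, -1.0, -0.0], [0.001, 0.0, -1.0]]
force: [-0.1, 0.1, -0.5]
opening: 0.6
```

Emit:
play_rows(targets=[[0.4,0.004,0,0,0,0,0],[0.4,0.004,0,0,0,0,0],[0.4,0.003,0,0,0,0,0],[0.4,0.002,0,0,0,0,0],[0.4,0.002,0,0,0,0,0],[0.4,0.002,0,0,0,0,0],[0.4,0.003,0.0001,0,0,0,0],[0.4,0.003,0.0001,0,0,0,0],[0.4,0.003,0.0001,0,0,0,0],[0.4,0.004,0.0001,0,0,0,0],[0.4,0.004,0.0001,0,0,0,0],[0.4,0.004,0.0001,0,0,0,0]])

```text
time_s: 9.4
position: [0.4175, -0.0632, 0.0229]
tcp_rot: [[1.0, 0.023, 0.0], [0.023, -1.0, -0.0], [0.0, 0.0, -1.0]]
force: [-0.2, -0.3, 0.8]
opening: 0.603
```

Emit:
play_rows(targets=[[0.4,0.005,0.0001,0,0,0,0],[0.4,0.005,0.0001,0,0,0,0],[0.4,0.005,0.0001,0,0,0,0],[0.4,0.005,0.0001,0,0,0,0],[0.4,0.005,0.0001,0,0,0,0],[0.4,0.005,0.0001,0,0,0,0],[0.4,0.005,0.0001,0,0,0,0],[0.4,0.005,0.0001,0,0,0,0],[0.4,0.005,0.0001,0,0,0,0],[0.4,0.005,0.0001,0,0,0,0],[0.4,0.005,0.0001,0,0,0,0],[0.4,0.005,0.0001,0,0,0,0]])

```text
time_s: 10.9
position: [0.4774, -0.062, 0.0229]
tcp_rot: [[1.0, 0.023, 0.0], [0.023, -1.0, -0.0], [0.0, 0.0, -1.0]]
force: [0.3, 0.4, 0.6]
opening: 0.595
```

Emit:
play_rows(targets=[[0.4,0.005,0.0001,0,0,0,0],[0.4,0.005,0.0001,0,0,0,0],[0.4,0.005,0.0001,0,0,0,0],[0.4,0.005,0.0001,0,0,0,0],[0.4,0.004,0.0001,0,0,0,0],[0.4,0.004,0.0001,0,0,0,0],[0.4,0.003,0.0001,0,0,0,0],[0.4,0.003,0.0001,0,0,0,0],[0.4,0.002,0,0,0,0,0],[0.4,0.001,0,0,0,0,0],[0.4,0,0,0,0,0,0],[0.4,0,0,0,0,0,0]])

```text
time_s: 12.4
position: [0.514, -0.0612, 0.0229]
tcp_rot: [[1.0, 0.023, -0.0], [0.023, -1.0, 0.0], [-0.0, -0.0, -1.0]]
force: [-0.1, 0.1, 0.1]
opening: 0.597
```

```bash
python3 - <<'E'
from h import *
a=snap("side","x.png",(195,180,305,290),5); b=snap("top","y.png",(215,155,325,265),5)
cv2.imwrite("pics/s5.png",np.hstack([cv2.resize(i,(400,400),interpolation=cv2.INTER_CUBIC) for i in(a,b)]))
E
```

```text
(no output)
```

View pics/s5.png

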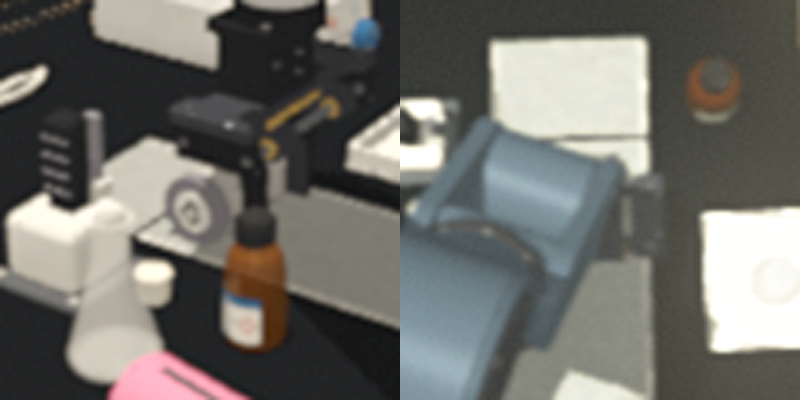

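The disc centre is at about (194,211) in the side half, and the canister is short of the line. I'll locate it by intersecting its ray with z=0.03.

```bash
python3 - <<'E'
from h import *
print(atz("side",195+194.5/3.636-.5,180+211.5/3.636-.5,.03))
# initial disc in sidec (488,301)
print(atz("side",185+488.5/5-.5,190+301.5/5-.5,.03))
# line near/left end in this picture & lane edge crossing in s2 crop(240,470)
print(atz("side",185+240.5/5-.5,150+470.5/5-.5,0),atz("side",185+380.5/5-.5,150+379.5/5-.5,0))
for x in(.56,.58,.6): print(x,(proj("side",(x,-.008,.03))-[194.5,179.5])*3.636)
E
```

```text
[ 0.55621284 -0.00449895  0.03      ]
[ 0.43702897 -0.00237222  0.03      ]
[0.60518208 0.00709054 0.        ] [ 0.60805285 -0.13936849  0.        ]
0.56 [193.37425315 208.51381186]
0.58 [173.58126705 201.76269189]
0.6 [154.12674375 195.1220108 ]
```

Emit:
play_rows(targets=[[0.4,0.003,0.0001,0,0,0,0],[0.4,0.003,0.0001,0,0,0,0],[0.4,0.003,0.0001,0,0,0,0],[0.4,0.004,0.0001,0,0,0,0],[0.4,0.004,0.0001,0,0,0,0],[0.4,0.004,0.0001,0,0,0,0],[0.4,0.004,0.0001,0,0,0,0],[0.4,0.003,0.0001,0,0,0,0],[0.4,0.003,0.0001,0,0,0,0],[0.4,0.002,0,0,0,0,0],[0.4,0.002,0,0,0,0,0],[0.4,0.001,0,0,0,0,0]])

```text
time_s: 14.0
position: [0.5502, -0.0604, 0.0229]
tcp_rot: [[1.0, 0.023, 0.0], [0.023, -1.0, -0.0], [0.0, 0.0, -1.0]]
force: [0.5, -1.0, -0.4]
opening: 0.6
```

Emit:
play_rows(targets=[[0.4,0,0,0,0,0,0],[0.4,0,0,0,0,0,0],[0.4,0,0,0,0,0,0]])

```text
time_s: 14.38
position: [0.55, -0.0603, 0.023]
tcp_rot: [[1.0, 0.023, -0.0], [0.023, -1.0, 0.0], [-0.0, -0.0, -1.0]]
force: [-0.7, 0.0, -0.7]
opening: 0.6
```

```bash
python3 - <<'E'
from h import *
snap("side","s6.png",(200,185,300,260),8)
b=snap("top","y6.png",(215,155,325,265),5)
E
```

```text
(no output)
```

View pics/s6.png

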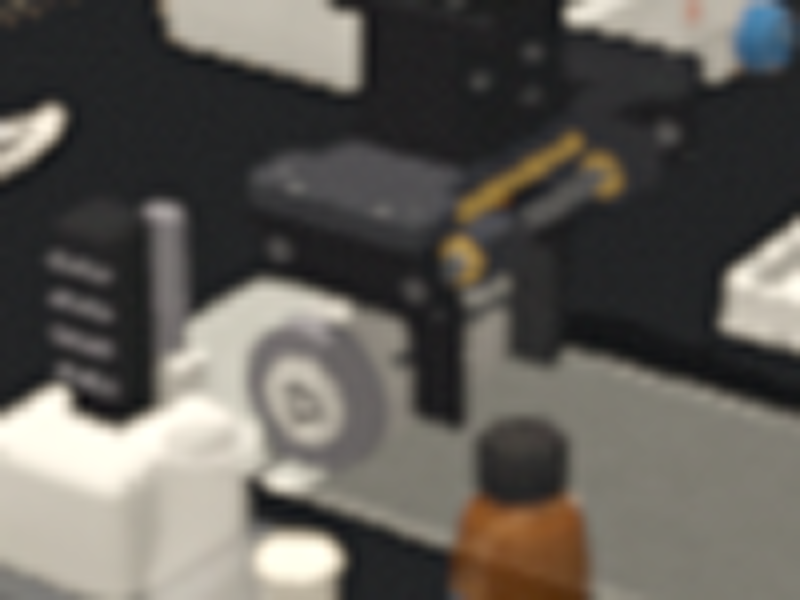

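```bash
python3 - <<'E'
from h import *
print(atz("side",237.56,234.19,.03)); print([(proj("side",(x,-.006,.03))) for x in(.59,.6,.606)])
E
```

```text
[ 0.5943159  -0.00403932  0.03      ]
[array([239.12965586, 234.33157461]), array([236.46439588, 233.41989163]), array([234.87623546, 232.87647958])]
```

Emit:
play_rows(targets=[[0.4,0.002,0,0,0,0,0],[0.4,0.002,0,0,0,0,0],[0.4,0.001,0,0,0,0,0],[0.4,0.001,0,0,0,0,0],[0.4,0.001,0,0,0,0,0],[0.4,0.001,0,0,0,0,0],[0.4,0.001,0,0,0,0,0],[0.4,0.001,0,0,0,0,0],[0.4,0.001,0,0,0,0,0],[0.4,0.001,0,0,0,0,0],[0.4,0.001,0,0,0,0,0],[0.4,0.0005,0,0,0,0,0]])

```text
time_s: 15.98
position: [0.5637, -0.0604, 0.0229]
tcp_rot: [[1.0, 0.023, 0.0], [0.023, -1.0, -0.0], [0.0, 0.0, -1.0]]
force: [-0.7, -0.3, 1.6]
opening: 0.597
```

Emit:
play_rows(targets=[[0.4,0,0,0,0,0,0],[0.4,-0.01,0,0,0,0,0],[0.4,-0.05,0,0.01,0,0,0],[0.4,-0.05,0,0.03,0,0,0],[0.4,-0.03,-0.04,0.04,0,0,0],[0.4,0,-0.05,0.03,0,0,0],[0.4,0,-0.06,0,0,0,0],[0.4,0,-0.06,0,0,0,0],[0.4,0,-0.06,0,0,0,0],[0.4,0,0,0,0,0,0]])

```text
time_s: 17.23
position: [0.4244, -0.3345, 0.1323]
tcp_rot: [[1.0, 0.018, 0.003], [0.018, -1.0, -0.004], [0.003, 0.004, -1.0]]
force: [0.0, 0.9, 0.2]
opening: 0.596
```

```bash
python3 - <<'E'
from h import *
snap("top","t7.png",(200,155,300,230),8)
snap("side","s7.png",(200,185,300,260),8)
E
```

```text
(no output)
```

View pics/t7.png

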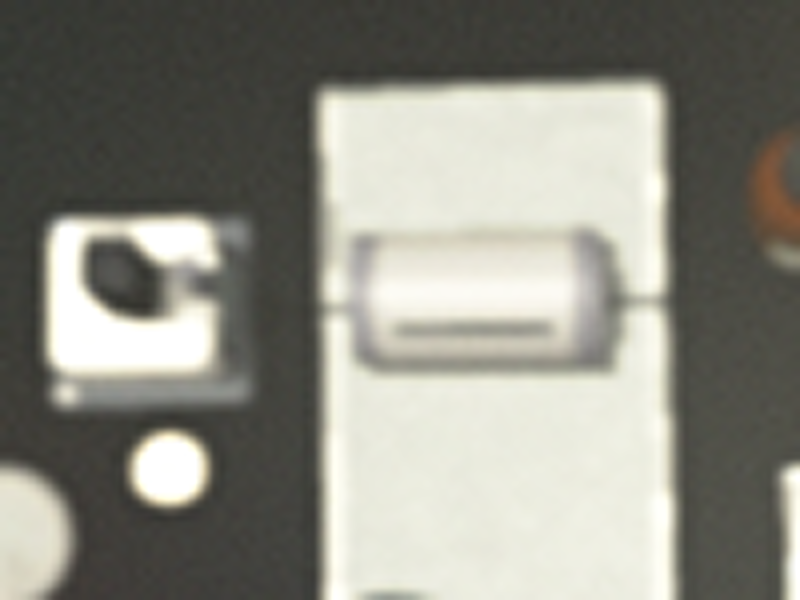

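The line ends are at (335,308) and (650,301). The canister spans rows 231–368 with its centre at about (482,299.5).

```bash
python3 - <<'E'
from h import *
np.set_printoptions(precision=4,suppress=True)
P=lambda x,y,z=0:atz("top",200+(x+.5)/8-.5,155+(y+.5)/8-.5,z)
a,b=P(335,308),P(650,301);print("line",a,b,"axis",P(482,299.5,.03))
for x in(400,480,560):
  print(x,P(x,299.5,.03)[:2], a[0]+(b[0]-a[0])*(P(x,299.5,.03)[1]-a[1])/(b[1]-a[1]))
im=cv2.cvtColor(cv2.imread("pics/t7.png"),cv2.COLOR_BGR2GRAY).astype(int)
for x in(365,400,440,480,520,560,590):
  c=im[:,x]; g=np.gradient(cv2.GaussianBlur(c.astype(np.float32).reshape(-1,1),(1,9),0).ravel())
  print(x,"top edge",200+np.argmin(g[200:260]),"bot",340+np.argmax(g[340:400]))
for x in(335,640):print(x,"line row",280+np.argmin(cv2.GaussianBlur(im[280:330,x].astype(np.float32).reshape(-1,1),(1,9),0)))
E
```

```text
line [0.6049 0.0062 0.    ] [ 0.607 -0.136  0.   ] axis [ 0.6034 -0.0624  0.03  ]
400 [ 0.6036 -0.0261] 0.6053884198640175
480 [ 0.6034 -0.0615] 0.6059032962478039
560 [ 0.6031 -0.0968] 0.6064174508226627
365 top edge 234 bot 365
400 top edge 230 bot 374
440 top edge 229 bot 374
480 top edge 228 bot 373
520 top edge 228 bot 373
560 top edge 229 bot 373
590 top edge 228 bot 372
335 line row 309
640 line row 301
```

View pics/s7.png

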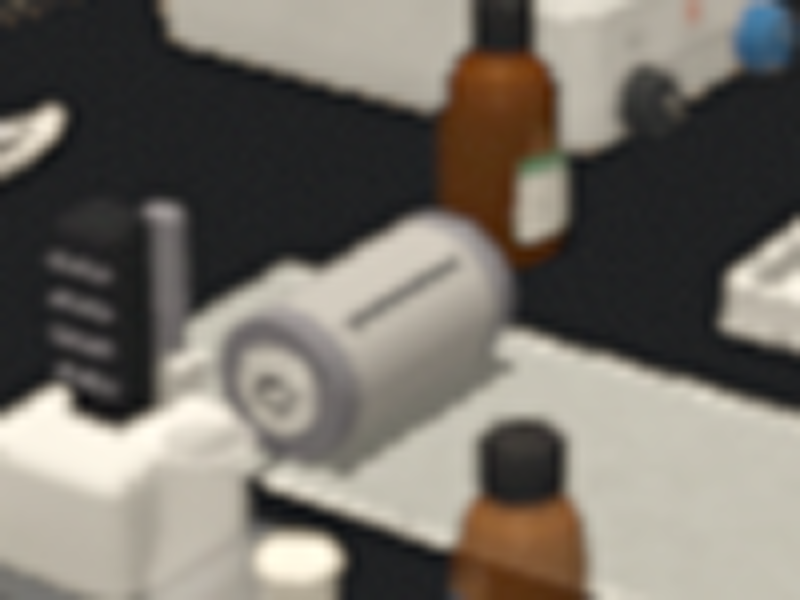

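Canister is about 2.5 mm short, and square to within about 1°. There is time for one slow nudge of about 2.5 mm.

Emit:
play_rows(targets=[[0.4,0,0.06,0,0,0,0],[0.4,0,0.06,0,0,0,0],[0.4,0,0.06,0,0,0,0],[0.4,0.01,0.05,0,0,0,0],[0.4,0.04,0.04,-0.03,0,0,0],[0.4,0.04,0,-0.04,0,0,0],[0.4,0.03,0,-0.04,0,0,0],[0.4,0.01,0,0,0,0,0],[0.4,0.003,0,0,0,0,0],[0.4,0.002,0,0,0,0,0],[0.4,0,0,0,0,0,0]])

```text
time_s: 18.7
position: [0.5582, -0.0605, 0.0243]
tcp_rot: [[1.0, 0.022, 0.002], [0.022, -1.0, -0.001], [0.002, 0.001, -1.0]]
force: [-0.5, -0.2, 0.1]
opening: 0.6
```

Emit:
play_rows(targets=[[0.4,0.002,0,0,0,0,0],[0.4,0.0015,0,0,0,0,0],[0.4,0.001,0,0,0,0,0],[0.4,0.0005,0,0,0,0,0],[0.4,0.0005,0,0,0,0,0],[0.4,0.0005,0,0,0,0,0],[0.4,0.0005,0,0,0,0,0],[0.4,0.0005,0,0,0,0,0],[0.4,0.0005,0,0,0,0,0],[0.4,0,0,0,0,0,0],[0.4,0,0,0,0,0,0]])

```text
time_s: 20.08
position: [0.5659, -0.0603, 0.0227]
tcp_rot: [[1.0, 0.023, 0.0], [0.023, -1.0, -0.0], [0.0, 0.0, -1.0]]
force: [0.2, 0.4, 0.7]
opening: 0.598
```

Emit:
play_rows(targets=[[0.4,-0.01,0,0,0,0,0],[0.4,-0.05,0,0.01,0,0,0],[0.4,-0.05,0,0.03,0,0,0],[0.4,-0.03,-0.04,0.04,0,0,0],[0.2,0,-0.05,0.04,0,0,0],[0,0,-0.06,0.03,0,0,0],[0,0,-0.06,0.02,0,0,0],[0,0,-0.06,0,0,0,0],[0,0,0,0,0,0,0]])

```text
time_s: 21.2
position: [0.4264, -0.3282, 0.189]
tcp_rot: [[1.0, 0.018, 0.002], [0.018, -1.0, -0.004], [0.002, 0.004, -1.0]]
force: [-0.6, 0.8, 0.9]
opening: 0.986
```

```bash
python3 - <<'E'
from h import *
im=snap("top","t8.png",(200,155,300,230),8)
old=cv2.imread("pics/t7.png")
im=cv2.cvtColor(cv2.imread("pics/t8.png"),cv2.COLOR_BGR2GRAY).astype(int)
for x in(365,400,440,480,520,560,590):
  c=im[:,x]; g=np.gradient(cv2.GaussianBlur(c.astype(np.float32).reshape(-1,1),(1,9),0).ravel())
  print(x,"top edge",200+np.argmin(g[200:260]),"bot",340+np.argmax(g[340:400]))
E
```

```text
365 top edge 227 bot 363
400 top edge 222 bot 367
440 top edge 223 bot 366
480 top edge 222 bot 366
520 top edge 222 bot 366
560 top edge 223 bot 366
590 top edge 224 bot 364
```

View pics/t8.png

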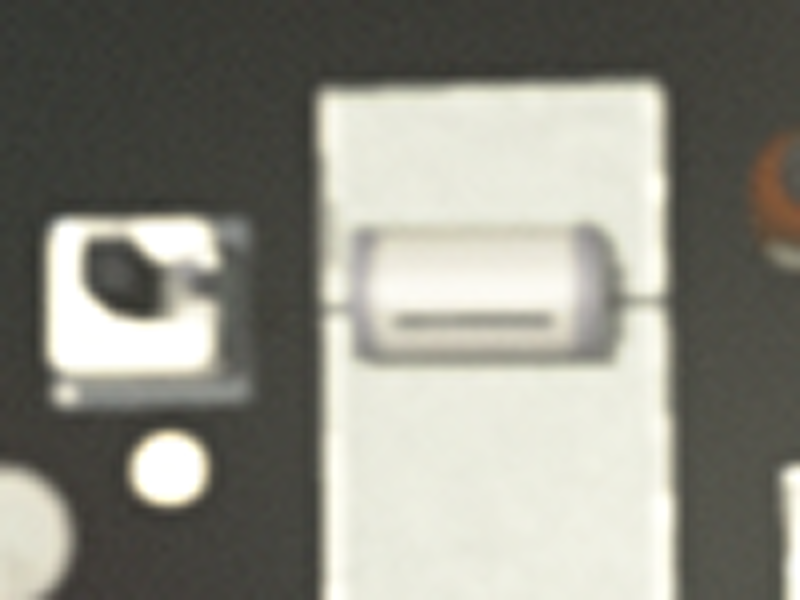

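The canister moved 3 mm and is now centred on the line: its axis row is about 294, which works out to x≈0.606. Next I'll go above the reader at (0.602, 0.083).

Emit:
play_rows(targets=[[0,0.022,0.05,0.01,0,0,0],[0,0.022,0.052,0,0,0,0],[0,0.022,0.052,0,0,0,0],[0,0.022,0.052,0,0,0,0],[0,0.022,0.052,0,0,0,0],[0,0.022,0.052,0,0,0,0],[0,0.022,0.052,0,0,0,0],[0,0.022,0.049,0,0,0,0],[0,0,0,0,0,0,0],[0,0,0,0,0,0,0],[0,0,0,0,0,0,0]])

```text
time_s: 22.62
position: [0.6013, 0.0869, 0.1982]
tcp_rot: [[1.0, 0.022, -0.002], [0.022, -1.0, -0.0], [-0.002, 0.0, -1.0]]
force: [0.6, -0.1, 0.5]
opening: 0.999
```

```bash
python3 - <<'E'
from h import *
np.set_printoptions(precision=4,suppress=True)
# grip/trigger in last free side view s7.png (crop 200,185 x8)
im=cv2.cvtColor(cv2.imread("pics/s7.png"),cv2.COLOR_BGR2GRAY)
pr=lambda X:(proj("side",X)-[199.5,184.5])*8-.5
ex=np.array([1,.021,0]);ey=np.array([-.021,1,0]);g=np.array([.602,.088,0])
for n,X in(("grip top",g+[0,0,.136]),("grip -x-y top",g-.014*ex-.013*ey+[0,0,.13]),("grip -x+y top",g-.014*ex+.013*ey+[0,0,.13]),("trig top outer",g-.035*ey+[0,0,.126]),("trig top mid",g-.031*ey+[0,0,.126]),("1cm y",g+.01*ey+[0,0,.136]),("1cm x",g+.01*ex+[0,0,.136])): print(n,pr(X))
for r in(260,300,340): print(r,im[r,20:220:6])
s=bot.read_state();print(s["position"])
E
```

```text
grip top [105.4796 213.7718]
grip -x-y top [163.7479 226.5366]
grip -x+y top [113.0921 253.7858]
trig top outer [173.7631 205.4173]
trig top mid [166.2901 209.3923]
1cm y [ 85.714  224.0955]
1cm x [ 82.6444 206.8167]
260 [ 33  33  33  38  51  74  92  92  80  76  73  65  53  43  38  34  31  32
  32  30  32  44  70  97 109 110 102  83  61  41  31  31  33  32]
300 [ 33  31  30  33  44  68  93 102  93  82  76  73  68  58  45  35  31  31
  31  28  28  38  65  94 108 109 106  91  68  41  32  48  78 101]
340 [ 32  33  31  31  37  49  72  91  98  96  88  83  80  77  69  54  38  33
  30  29  29  33  54  80  98 100 104 128 167 189 199 197 189 175]
[0.6013 0.0869 0.1982]
```

The trigger top is seen at about (165,205) and the prediction was (166,209); the grip top also agrees within 2 mm. I'll descend and squeeze.

Emit:
play_rows(targets=[[0,0.0007,-0.0035,-0.02,0,0,0],[0,0,0,-0.03,0,0,0],[0,0,0,-0.03,0,0,0],[0,0,0,-0.02,0,0,0],[0,0,0,-0.009,0,0,0],[0,0,0,0,0,0,0],[0,0,0,0,0,0,0]])

```text
time_s: 23.5
position: [0.604, 0.0838, 0.0905]
tcp_rot: [[1.0, 0.022, 0.002], [0.022, -1.0, -0.0], [0.002, 0.0, -1.0]]
force: [0.6, 0.4, -0.3]
opening: 1.002
```

Emit:
play_rows(targets=[[0.3,0,0,0,0,0,0],[0.4,0,0,0,0,0,0],[0.5,0,0,0,0,0,0],[0.6,0,0,0,0,0,0],[0.8,0,0,0,0,0,0],[1,0,0,0,0,0,0],[1,0,0,0,0,0,0],[1,0,0,0,0,0,0],[1,0,0,0,0,0,0],[1,0,0,0,0,0,0]])

```text
time_s: 24.75
position: [0.6035, 0.0791, 0.0898]
tcp_rot: [[1.0, 0.025, -0.0], [0.025, -1.0, -0.008], [-0.0, 0.008, -1.0]]
force: [-1.3, -14.1, 2.4]
opening: 0.456
```

Opening is 39.7 mm and the tool is pulled 5 mm to −y. That fits the trigger at its stop with the finger tips bearing low on it. I'll re-centre to balance the squeeze and check.

Emit:
play_rows(targets=[[1,0,-0.002,0,0,0,0],[1,0,-0.002,0,0,0,0],[1,0,-0.001,0,0,0,0],[1,0,0,0,0,0,0],[1,0,0,0,0,0,0],[1,0,0,0,0,0,0]])

```text
time_s: 25.5
position: [0.6035, 0.079, 0.0897]
tcp_rot: [[1.0, 0.023, 0.001], [0.023, -1.0, -0.001], [0.001, 0.001, -1.0]]
force: [0.5, -2.2, 2.7]
opening: 0.459
```

```bash
python3 - <<'E'
from h import *
import numpy as np
b=snap("side","s9.png",(200,185,300,260),8)
im=cv2.cvtColor(cv2.imread("pics/s9.png"),cv2.COLOR_BGR2GRAY)
for r in(200,215,230,245,260): print(r,im[r,100:240:6])
E
```

```text
200 [45 42 40 38 37 38 41 45 47 45 45 45 45 43 39 34 31 33 35 36 36 35 35 36]
215 [32 33 32 32 34 34 34 36 40 42 44 45 44 43 39 35 31 34 35 36 37 36 36 36]
230 [37 35 35 34 33 35 35 34 37 39 43 45 45 44 40 35 34 34 36 36 37 37 36 35]
245 [38 37 36 36 34 32 32 34 37 43 47 48 46 44 40 34 31 33 35 36 36 36 36 36]
260 [38 37 34 33 34 33 33 37 45 56 60 55 47 44 40 35 33 35 35 36 37 36 36 36]
```

The load is balanced (−2 N) and the opening is unchanged, so both sides are solid and the trigger is home. Now I'll release and retreat.

Emit:
play_rows(targets=[[0.5,0,0,0,0,0,0],[0.3,0,0,0,0,0,0],[0,0,0,0,0,0,0],[0,0,0,0,0,0,0],[0,0,0.002,0,0,0,0],[0,0,0,0,0,0,0],[0,0,0,0.02,0,0,0],[0,0,0,0.03,0,0,0],[0,0,0,0.04,0,0,0],[0,0,0,0.03,0,0,0],[0,0,0,0,0,0,0]])

```text
time_s: 26.92
position: [0.605, 0.0815, 0.2121]
tcp_rot: [[1.0, 0.023, 0.006], [0.023, -1.0, 0.0], [0.006, -0.0, -1.0]]
force: [0.4, -0.3, -0.4]
opening: 1.0
```

Emit:
play_rows(targets=[[0,-0.02,-0.05,0,0,0,0],[0,-0.022,-0.052,0,0,0,0],[0,-0.022,-0.052,0,0,0,0],[0,-0.022,-0.052,0,0,0,0],[0,-0.022,-0.052,0,0,0,0],[0,-0.022,-0.052,0,0,0,0],[0,-0.022,-0.052,0,0,0,0],[0,-0.022,-0.052,0,0,0,0],[0,0,0,0,0,0,0],[0,0,0,0,0,0,0]])

```text
time_s: 28.18
position: [0.4286, -0.3317, 0.2081]
tcp_rot: [[1.0, 0.022, -0.002], [0.022, -1.0, 0.003], [-0.002, -0.003, -1.0]]
force: [0.4, 0.5, -1.0]
opening: 0.999
```

```bash
python3 - <<'E'
from h import *
s=bot.read_state();print(s["time_s"],s["position"],s["force"])
snap("top","t9.png",(200,155,300,230),8); snap("side","s10.png",(200,185,300,260),8)
im=cv2.cvtColor(cv2.imread("pics/t9.png"),cv2.COLOR_BGR2GRAY)
for x in(400,480,560):
  g=np.gradient(cv2.GaussianBlur(im[:,x].astype(np.float32).reshape(-1,1),(1,9),0).ravel())
  print(x,200+np.argmin(g[200:260]),340+np.argmax(g[340:400]))
for a,b in(("t9","t8"),("s10","s7")):
  A,B=[cv2.imread(f"pics/{q}.png",0).astype(int) for q in(a,b)]
  D=cv2.blur(abs(A-B).astype(np.float32),(9,9)); m=(D>25).astype(np.uint8)
  n,_,st,_=cv2.connectedComponentsWithStats(m); print(a,[list(map(int,q)) for q in st[1:] if q[4]>60])
im=cv2.imread("pics/s10.png",0)
for r in(260,300): print(r,im[r,20:220:6])
E
```

```text
28.175 [ 0.42855818 -0.33172765  0.20810256] [ 0.40683011  0.48776199 -1.03100019]
400 223 366
480 222 367
560 223 366
t9 []
s10 [[318, 216, 88, 56, 1350], [338, 250, 109, 70, 1553], [352, 263, 106, 68, 1222], [488, 337, 10, 12, 86], [294, 357, 21, 34, 319], [232, 360, 13, 20, 187], [214, 371, 8, 19, 106], [484, 376, 11, 10, 70]]
260 [ 33  31  30  37  51  73  91  92  80  74  71  64  52  44  37  34  33  30
  29  29  31  44  71  97 108 109 101  84  61  41  30  29  31  33]
300 [ 33  31  30  33  45  68  92 101  94  81  75  73  68  57  45  36  31  29
  31  29  27  37  64  94 107 109 105  90  67  39  31  48  77 100]
```

```bash
python3 -c "
from rig import bot
print(bot.hand_in())"
```

```text
the job is handed in; nothing more can be done
None
```

The job is done in the order asked and handed in at about 28 s of the 64 s limit.

- **Vessel:** The one on the lane was the flask. I gripped it by the neck and stood it in the white tray. The pictures after release show it upright near the tray's centre. I left the two amber bottles alone.
- **Canister:** I rolled it along the lane by pushing with the fingertips, then gave it one slow 2.5 mm nudge. By my measurement from the top view it lies within about 1 mm of the cross line. It is about 1° out of square, and the fingers are clear of it. The top pictures before and after the trigger squeeze show no difference.
- **Trigger:** The jaws stopped at about 40 mm, and re-centring the arm changed the side force from −14 N to −2 N without moving the jaws, so I take the trigger to have been home. With the pads flat on it I had expected about 36 mm; I put the difference down to the fingertips bearing low on the tilted lever. After release it is back at its rest position in the side view.

**Not checked:** I had used all 12 picture views by then, so the last checks of the canister and trigger were by image numbers only. I did not look at the flask again after the picture taken once it was released. The tool passed over the tray afterwards, always at least 40 mm above the flask's top.

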